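# Walk the sole-press block round to the fence

## Task

The heavy sole-press block stands askew in front of the bench fence. Push it round with the fingertips, without gripping, lifting or tipping it, until one of its two long sides (either one) lies flat against the fence and the whole block is between the two yellow stripes. Leave everything else on the bench where it is, and finish with the hand clear of the block.

Things in the scene. Friction and masses are not known exactly. Their poses are not given: they have to be found in the camera images.
- block: Grey cast press block, about 2 kg, loose: 90 mm along its x, 130 mm along its y (the long sides face its x and -x), 42 mm high with plain upright sides and square corners; steel top with a black sole-shaped inlay. Origin: centre of its underside, z up. Weight evenly spread; sliding it takes 7 to 18 N. It starts with its long axis 40 to 90 degrees off the fence line, either way.
- fence: Fixed aluminium bar on the robot's right, 240 mm long, 12 thick, 30 high, with a 6 mm high foot behind. Origin: bench level, middle of the working face; x points level out of that face towards the block, y along it. Two yellow stripes 12 mm wide cross it at y = -91 and +91 mm (170 mm between). Home: block centre at x = 45 mm, y within 20 mm of 0, long sides along the fence.
- sneaker: Grey and black sneaker with white sole, 270 x 95 x 95 mm, loose bystander; origin under its centre, y towards the toe.
- scrub_brush: Wooden scrubbing brush lying bristles down, 45 x 110 x 42 mm (long axis y), bystander; origin under its centre.
- detail_brush: Thin mint-green long-handled detail brush lying on the bench, 190 mm long along y, 20 mm high, bystander; origin near its middle at bench level.
- cleaner: Blue upright bottle, 48 mm across, 120 mm high, bystander; origin under its centre.
- polish_tin: Flat round brass-coloured tin, 68 mm across, 30 mm high, bystander; origin under its centre.
Mind the look-alikes: they are no part of the job. Several things have the shape of the block; the one meant has the colours described above.

How it is judged:
By the outcome, as a careful person would: the job done as asked, in the order asked, and still so for the second after the job is handed in, with the robot touching nothing.
It also fails if it takes over 72 s, if anything falls off the work surface, if the arm or the gripper's body presses on something with over 40 N, if the wrist force passes 120 N, or if a joint passes its speed limit or range.

## Robot

A 6-joint arm with a two-finger parallel gripper is mounted at the origin on the work surface. World frame = base frame: x ahead of the robot, y to its left, z up, the work surface at z = 0. Lengths are in m, angles in degrees, forces in N, time in s.
With the tool pointing down it reaches from about 0.375 to 0.75 m from the base axis. Payload 9 kg.
Tool frame: the origin (TCP) lies midway between the tips of the shut fingers; the grasp point (between the pads) lies 19 mm behind it; z points along the fingers, y is the line along which they close (so a half turn about z gives the same grasp; the last joint's range is limited). The gripper opens to 85 mm and grips with 20 to 120 N. Pads are 22 mm wide; open, the fingers measure 114 mm over their backs; the gripper's body (76 mm by 85 mm) begins 54 mm behind the grasp point. The pads swing forward as they close: fully open they stand 13 mm farther back than shut.
Start: joints at [-88.161, 5.964, 5.575, 89.605, 0, 77.527], TCP at [0.148, -0.581, 0.231] pointing down, gripper open.
Joint ranges: [-171.21, 171.21], [-48.23, 106.86], [-62.78, 66.21], [-105.2, 120.99], [-86.42, 89.51], [-180, 180]. Speed limits (degrees/s): [127.2, 127.2, 147.25, 180, 180, 180].

## Interface

Orientations are given as a 3x3 rotation matrix whose columns are the frame's x, y, z axes.
In Python, from rig import state, get_image, camera_info, close_job gives the robot as it stands.
- The arm moves only by the tool servo_tool, never from a script. Its arguments are lists of equal length, an entry for each row: "offset": the shift along the tool's x, y, z in m, a list of three; "spin": the turn about the tool's z in degrees. In form: {"offset": [[dx, dy, dz], ...], "spin": [spin, ...]}. A call has 1 to 12 rows; each row shifts and turns the commanded pose from where the row before left it, along the tool's axes as they then stand; what a row does not reach is not made up. A row lasts 1/10 s, in which the tool goes at most 50 mm and 8.59 degrees, less where a joint would pass 70% of its speed; a pose out of reach is approached as far as the arm can. A call is refused whole if a number of a shift passes 0.05 or a number of a turn 8.59, either way. A call with a gripper value outside its range is refused whole. "grip" is the finger opening in m, from 0 to 0.0854, set as the call begins (left out, the last holds). The fingers move at their own pace and stop on an object; the grip force is fixed at half the most. Time passes only in rows, so rows that do not move let the fingers close. It gives the time, the measured TCP pose, the force, the opening and the grip force at its end, in the units of the state.
- state(): the state, without advancing time (a new reading comes with each control period).
- get_image(name): name is "scene" or "top"; returns (picture, depth): 400x640x3 uint8, red, green, blue; 400x640 float32, m along the optical axis (not along the pixel's ray), 0 where there is no reading.
- camera_info(name): a dict with "fx", "fy", "cx", "cy" (pixels), "R" (3x3) and "t" (3): a world point X has camera coordinates R X + t. Camera axes: x right, y down, z forward; pixel columns grow to the right and rows downward; lengths in m; the calibration is good to about 2 mm. A picture is of the moment at which its call begins. camera_info takes no time and is no camera call.
- close_job(): hands the job in; it is judged then, once.
The state is a dict: "time": time; "qpos": joint angles; "joint_velocities": joint speeds; "effort": joint torques, N m; "position": TCP position; "orientation": TCP orientation; "wrist_force": force on the tool from outside, world axes, zero at the start; "torque": the same for the moment, N m; "finger_gap": finger opening in m; "gripper_force": force on a finger pad.
Only numpy, scipy, OpenCV 4.12 (cv2) and the standard library are available. Lean on these libraries where they do the work, as an engineer would, in place of code of your own. Each camera call takes 0.05 s, during which the arm holds its last target. There are 200 camera calls.

## Working session

There is one attempt and no reset: what is moved stays moved. The work goes in short steps, Python scripts to look and compute and a tool call to move; the robot and the scene stay as the last step left them, time stands still between calls to the robot, and variables do not carry over. Pictures are saved under pics/ and viewed, at most 10 in all, crops included, and the job is handed in when it is done.

Besides the shell and the picture viewer there is one more tool, called after "Call:" by a JSON object that holds its "op" and its "data". servo_tool: Moves the arm, as the interface text tells. Its arguments: {"type":"object","properties":{"offset":{"type":"array"},"spin":{"type":"array"},"grip":{"type":"number"}},"required":["offset","spin"]}

```bash
mkdir -p pics; python3 - <<'E'
from rig import *
import cv2,numpy as np
for n in("top","scene"):
    p,d=get_image(n); cv2.imwrite(f"pics/{n}0.png",p[:,:,::-1]); np.save(f"{n}0d.npy",d)
    c=camera_info(n); print(n,{k:np.round(v,3).tolist() for k,v in c.items()})
s=state();print(s['position'],np.round(s['orientation'],3),s['time'])
E
```

```text
top {'fx': 463.829, 'fy': 463.829, 'cx': 315.212, 'cy': 201.603, 'R': [[0.016, -1.0, -0.001], [-0.999, -0.016, -0.045], [0.045, 0.002, -0.999]], 't': [0.015, 0.562, 1.094]}
scene {'fx': 393.267, 'fy': 393.267, 'cx': 321.459, 'cy': 200.487, 'R': [[-0.004, 1.0, 0.016], [0.794, 0.013, -0.608], [-0.608, 0.01, -0.794]], 't': [-0.053, -0.413, 1.422]}
[ 0.14833732 -0.58104467  0.2305809 ] [[ 0.969  0.247 -0.   ]
 [ 0.247 -0.969  0.001]
 [ 0.    -0.001 -1.   ]] 0.1
```

View pics/top0.png

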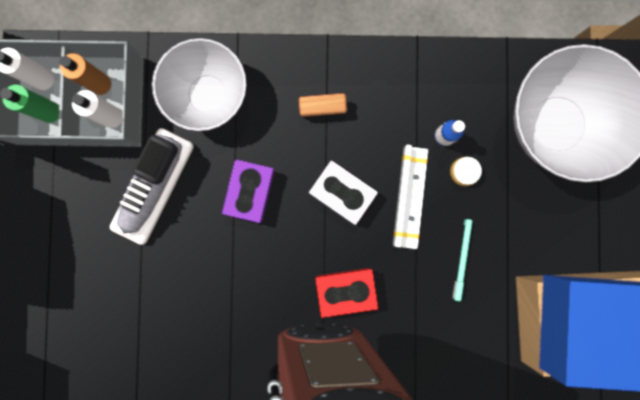

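View pics/scene0.png

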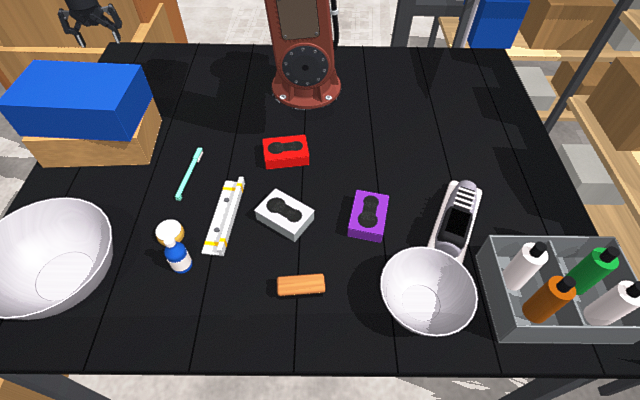

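The look-alikes in the top view are red (347,293), purple (248,190) and white/grey (343,193). The grey one with the black inlay matches the description. The fence is at (410,197) with stripes near rows 152 and 236. I'll measure both and check my choice in a crop.

```bash
cat > h.py <<'E'
from rig import *
import cv2,numpy as np
def ray(n,px,z):
    c=camera_info(n);R=np.array(c['R']);t=np.array(c['t'])
    px=np.atleast_2d(px).astype(float)
    d=np.c_[(px[:,0]-c['cx'])/c['fx'],(px[:,1]-c['cy'])/c['fy'],np.ones(len(px))]@R
    o=-R.T@t
    return o+d*((z-o[2])/d[:,2])[:,None]
def block(p,n="top",box=(285,150,392,280)):
    # bright top, low saturation; left of the fence
    hsv=cv2.cvtColor(p,cv2.COLOR_RGB2HSV); m=((hsv[...,2]>165)&(hsv[...,1]<45)).astype(np.uint8)
    k=np.zeros_like(m);x0,y0,x1,y1=box;k[y0:y1,x0:x1]=m[y0:y1,x0:x1]
    cs,_=cv2.findContours(k,cv2.RETR_EXTERNAL,cv2.CHAIN_APPROX_NONE)
    c=max(cs,key=cv2.contourArea)
    w=ray(n,c[:,0],.042)[:,:2]
    return cv2.minAreaRect((w*1000).astype(np.float32)),cv2.boxPoints(cv2.minAreaRect((w*1000).astype(np.float32)))
E
python3 - <<'E'
from h import *
p=cv2.imread("pics/top0.png")[:,:,::-1].copy()
r,b=block(p);print("block",r,b.round().tolist())
hsv=cv2.cvtColor(p,cv2.COLOR_RGB2HSV)
m=((hsv[...,2]>130)).astype(np.uint8);m[:,:388]=0;m[:,432:]=0;m[:140]=0;m[255:]=0
cs,_=cv2.findContours(m,0,1);c=max(cs,key=cv2.contourArea)
bx=cv2.boxPoints(cv2.minAreaRect(c));print("fence px",bx.round(1).tolist(),"z.03",ray("top",bx,.03).round(4).tolist())
y=((hsv[...,0]>15)&(hsv[...,0]<35)&(hsv[...,1]>90)&(m>0)).astype(np.uint8)
n,l,s,ce=cv2.connectedComponentsWithStats(y)
for i in range(1,n):
    if s[i,4]>8:print("yel",s[i],ce[i],ray("top",ce[i],.03).round(4))
d=np.load("top0d.npy")
def P(n,u,v,d):
    c=camera_info(n);q=np.array([(u-c['cx'])/c['fx'],(v-c['cy'])/c['fy'],1])*d;return np.array(c['R']).T@(q-np.array(c['t']))
for u,v in[(343,182),(403,195),(600,330),(347,275),(530,330),(585,110),(210,80)]:print(u,v,P("top",u,v,d[v,u]).round(3))
cr=p[130:270,270:450,::-1];cv2.imwrite("pics/crop0.png",cv2.resize(cr,None,fx=4,fy=4,interpolation=cv2.INTER_CUBIC))
E
```

```text
block ((583.161865234375, -40.27647399902344), (132.35464477539062, 92.5340347290039), 56.158504486083984) [[508.0, -69.0], [585.0, -121.0], [658.0, -11.0], [582.0, 40.0]]
fence px [[392.5, 246.3000030517578], [403.6000061035156, 143.39999389648438], [428.6000061035156, 146.10000610351562], [417.5, 249.0]] z.03 [[0.4587, -0.1585, 0.03], [0.7013, -0.1828, 0.03], [0.6957, -0.242, 0.03], [0.4533, -0.2171, 0.03]]
yel [402 155  26   9  96] [414.4375     158.95833333] [[ 0.6647 -0.2087  0.03  ]]
yel [394 231  26   8  92] [405.91304348 234.56521739] [[ 0.4865 -0.1898  0.03  ]]
343 182 [ 0.607 -0.04   0.043]
403 195 [ 0.579 -0.182  0.03 ]
600 330 [ 0.314 -0.526  0.219]
347 275 [ 0.391 -0.052  0.041]
530 330 [ 0.276 -0.466  0.057]
585 110 [ 0.792 -0.623  0.011]
210 80 [0.854 0.284 0.005]
```

View pics/crop0.png

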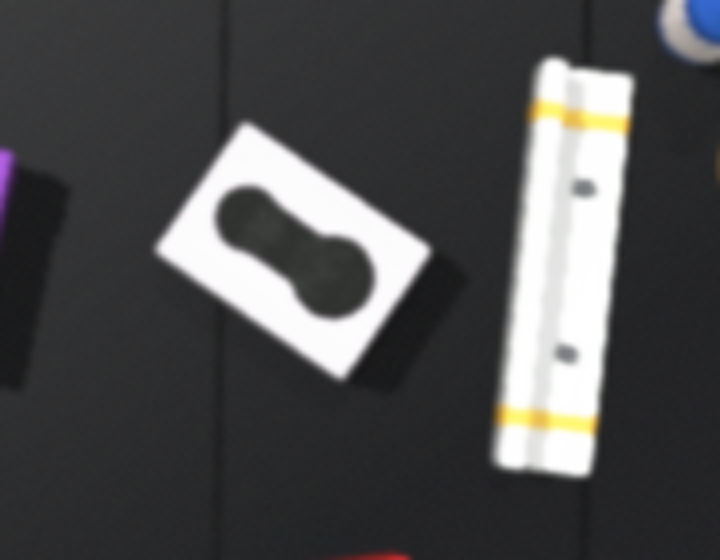

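The crop confirms it: a light grey steel top with a black sole inlay, and depth gives z = 0.043. Block centre is about (0.583, -0.040) with its long axis at 56°. The fence face centre is about (0.579, -0.173) with its line at -6°.

Plan:
1. Keep the fingers open and straddling the far long side.
2. Push towards the fence along tool -x while turning clockwise.

First I lift, then travel.

Call:
{"op": "servo_tool", "data": {"offset": [[0, 0, -0.05], [0, 0, -0.05], [0.036, -0.0344, 0], [0.036, -0.0344, 0], [0.036, -0.0344, 0], [0.036, -0.0344, 0], [0.036, -0.0344, 0], [0.036, -0.0344, 0], [0.036, -0.0344, 0], [0.036, -0.0344, 0], [0.036, -0.0344, 0], [0.036, -0.0344, 0]], "spin": [0, 0, 0, 0, 0, 0, 0, 0, 0, 0, 0, 0], "grip": 0.085}}

```text
time: 1.3
position: [0.4127, -0.1571, 0.3312]
orientation: [[0.969, 0.247, 0.0], [0.247, -0.969, -0.0], [0.0, 0.0, -1.0]]
wrist_force: [0.4, -1.9, 0.1]
finger_gap: 0.0849
gripper_force: 0.0
```

Call:
{"op": "servo_tool", "data": {"offset": [[0.036, -0.0344, 0], [0.036, -0.0344, 0], [0.036, -0.0344, 0], [0.036, -0.0344, 0], [0, 0, 0], [0, 0, 0], [0, 0, 0], [0, 0, 0], [0, 0, 0], [0, 0, 0], [0, 0, 0], [0, 0, 0]], "spin": [0, 0, 0, 0, -8.25, -8.25, -8.25, -8.25, -8.25, -8.25, -8.25, -8.25]}}

```text
time: 2.5
position: [0.5175, 0.0099, 0.3309]
orientation: [[0.162, 0.987, -0.001], [0.987, -0.162, 0.0], [-0.0, -0.001, -1.0]]
wrist_force: [0.1, -0.6, 0.5]
finger_gap: 0.0846
gripper_force: 0.0
```

Call:
{"op": "servo_tool", "data": {"offset": [[0, 0, 0], [0, 0, 0], [0, 0, 0], [0, 0, 0], [0, 0, 0], [0, 0, 0], [0, 0, 0], [0, 0, 0], [0, 0, 0]], "spin": [-8.25, -8.25, -8.25, -8.25, -8.25, -8.25, -8.25, -8.25, 0]}}

```text
time: 3.4
position: [0.5175, 0.0099, 0.3309]
orientation: [[-0.833, 0.553, -0.001], [0.553, 0.833, 0.0], [0.001, -0.0, -1.0]]
wrist_force: [0.5, -0.0, -0.6]
finger_gap: 0.0854
gripper_force: 0.0
```

Call:
{"op": "servo_tool", "data": {"offset": [[0, 0, 0.05], [0, 0, 0.05], [0, 0, 0.05], [0, 0, 0.05], [0, 0, 0.05], [0, 0, 0.03], [0, 0, 0.02], [0, 0, 0.015], [0, 0, 0.01], [0, 0, 0]], "spin": [0, 0, 0, 0, 0, 0, 0, 0, 0, 0]}}

```text
time: 4.4
position: [0.517, 0.0099, 0.0054]
orientation: [[-0.831, 0.556, -0.001], [0.556, 0.831, 0.0], [0.001, -0.001, -1.0]]
wrist_force: [0.5, -0.4, -0.4]
finger_gap: 0.0849
gripper_force: 0.0
```

```bash
python3 - <<'E'
from h import *
p,_=get_image("scene");s=state();print(s['position'],s['wrist_force'],s['qpos'])
cv2.imwrite("pics/s1.png",cv2.resize(p[110:300,170:420,::-1],None,fx=3,fy=3))
E
```

```text
[0.51773251 0.00979165 0.00648354] [ 0.47172058 -0.38802678 -0.2684282 ] [-1.34073755e+01 -3.28001836e+00 -2.75033301e+01  6.57790651e+01
 -5.09172263e-03  2.03411916e+01]
```

View pics/s1.png

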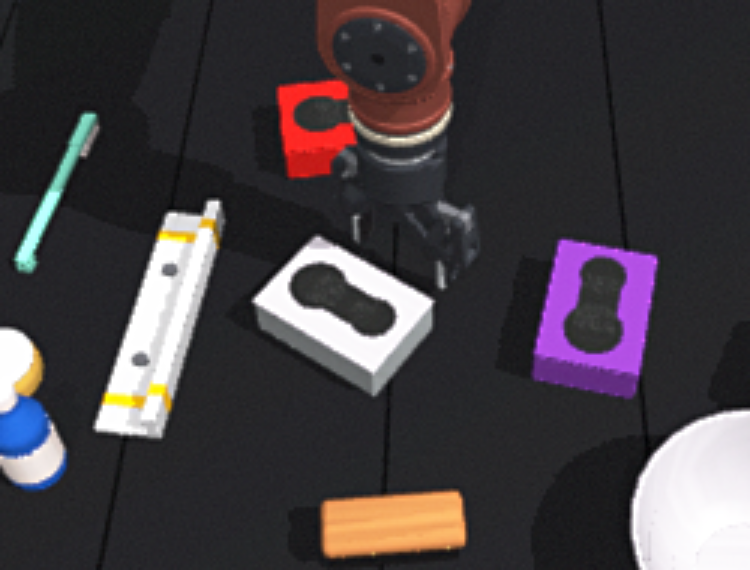

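The fingers straddle the far long side, at about (360,225) and (445,280) in the crop, clear of the block and the red and purple look-alikes. Now I close the gap.

Call:
{"op": "servo_tool", "data": {"offset": [[-0.006, 0, 0], [-0.006, 0, 0], [-0.004, 0, 0], [-0.003, 0, 0], [-0.003, 0, 0], [-0.002, 0, 0], [-0.002, 0, 0], [0, 0, 0]], "spin": [0, 0, 0, 0, 0, 0, 0, 0]}}

```text
time: 5.25
position: [0.5394, -0.0047, 0.0062]
orientation: [[-0.832, 0.555, 0.0], [0.555, 0.832, -0.0], [-0.0, -0.0, -1.0]]
wrist_force: [0.0, -0.0, -0.1]
finger_gap: 0.0852
gripper_force: 0.0
```

Call:
{"op": "servo_tool", "data": {"offset": [[-0.002, 0, 0], [-0.002, 0, 0], [-0.002, 0, 0], [-0.001, 0, 0]], "spin": [0, 0, 0, 0]}}

```text
time: 5.65
position: [0.5423, -0.0067, 0.0059]
orientation: [[-0.833, 0.554, -0.006], [0.554, 0.833, 0.003], [0.006, -0.001, -1.0]]
wrist_force: [-14.9, 9.1, 13.0]
finger_gap: 0.085
gripper_force: 8.8
```

Call:
{"op": "servo_tool", "data": {"offset": [[-0.002, 0.0028, 0], [-0.0021, 0.0028, 0], [-0.0021, 0.0028, 0], [-0.0021, 0.0028, 0], [-0.0021, 0.0028, 0], [-0.0021, 0.0028, 0], [-0.0021, 0.0028, 0], [-0.0021, 0.0028, 0]], "spin": [3, 3, 3, 3, 3, 3, 3, 3]}}

```text
time: 6.45
position: [0.5714, -0.0026, 0.0058]
orientation: [[-0.534, 0.845, -0.002], [0.845, 0.534, 0.002], [0.003, -0.001, -1.0]]
wrist_force: [-4.9, 6.2, 2.6]
finger_gap: 0.0849
gripper_force: 3.9
```

```bash
python3 - <<'E'
from h import *
p,_=get_image("scene");
cv2.imwrite("pics/s2.png",cv2.resize(p[110:300,170:420,::-1],None,fx=3,fy=3))
E
```

```text
(no output)
```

View pics/s2.png

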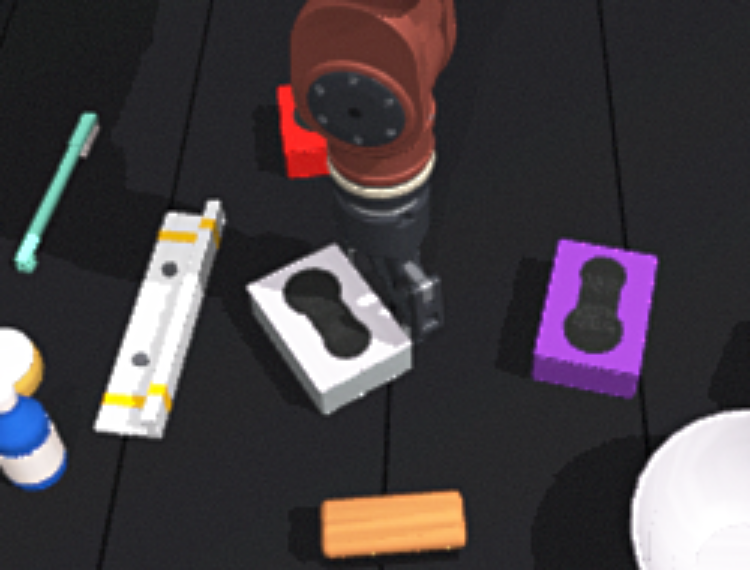

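The block has turned with the hand by about 24° and stays flush against the fingers. Its near corners are at (250,288) and (325,412). I continue the arc.

Call:
{"op": "servo_tool", "data": {"offset": [[-0.0021, 0.0028, 0], [-0.0021, 0.0028, 0], [-0.0021, 0.0028, 0], [-0.0021, 0.0028, 0], [-0.0021, 0.0028, 0], [-0.0021, 0.0028, 0], [-0.0021, 0.0028, 0], [-0.0021, 0.0028, 0], [-0.0021, 0.0028, 0], [-0.0021, 0.0028, 0], [-0.0021, 0.0028, 0], [-0.0021, 0.0028, 0]], "spin": [3, 3, 3, 3, 3, 3, 3, 3, 3, 3, 3, 3]}}

```text
time: 7.7
position: [0.6108, -0.0175, 0.0059]
orientation: [[0.065, 0.998, -0.001], [0.998, -0.065, 0.002], [0.002, -0.001, -1.0]]
wrist_force: [1.1, 6.5, -1.0]
finger_gap: 0.0848
gripper_force: 3.1
```

```bash
python3 - <<'E'
from h import *
p,_=get_image("scene");s=state();o=s['orientation'];print(s['position'],"yang",np.degrees(np.arctan2(o[1][1],o[0][1])))
cv2.imwrite("pics/s3.png",cv2.resize(p[150:270,190:360,::-1],None,fx=4,fy=4,interpolation=cv2.INTER_CUBIC))
E
```

```text
[ 0.61119366 -0.01807982  0.00592276] yang -3.926267918090511
```

View pics/s3.png

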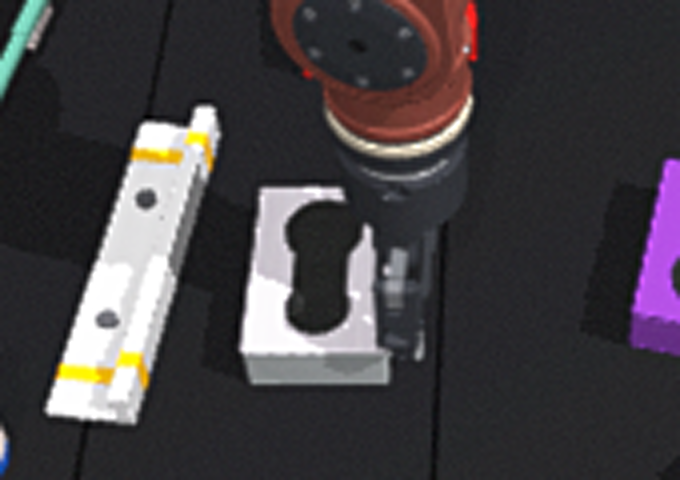

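The block is now nearly parallel to the fence. Its top corners in the crop are (262,188), (243,352) and (388,352). I work out the remaining push from this view, which also gives the fence position a second time.

```bash
python3 - <<'E'
from h import *
q=lambda u,v:[190+u/4-.4,150+v/4-.4]
b=ray("scene",[q(262,188),q(243,352),q(388,352)],.042);print(b.round(4))
f=ray("scene",[q(215,106),q(138,382),q(212,150),q(146,368)],.03);print("fence",f.round(4))
u=(f[1]-f[0])[:2];print("fence ang",np.degrees(np.arctan(u[1]/u[0])))
e=(b[1]-b[0])[:2];print("edge ang",np.degrees(np.arctan(e[1]/e[0])),np.linalg.norm(e),np.linalg.norm(b[2]-b[1]))
F=np.array([.579,-.173]);u=np.array([.9947,-.103]);n=np.array([.103,.9947])
for x in b: print("along,normal",((x[:2]-F)@u).round(4),((x[:2]-F)@n).round(4))
for x in f: print("fence along,normal",((x[:2]-F)@u).round(4),((x[:2]-F)@n).round(4))
E
```

```text
[[ 0.5412 -0.1235  0.042 ]
 [ 0.6708 -0.1215  0.042 ]
 [ 0.6695 -0.0314  0.042 ]]
fence [[ 0.4586 -0.1671  0.03  ]
 [ 0.6861 -0.1865  0.03  ]
 [ 0.499  -0.1641  0.03  ]
 [ 0.6759 -0.1831  0.03  ]]
fence ang -4.883449410781202
edge ang 0.8889399927765433 0.12955037403300146 0.09010951024805146
along,normal -0.0427 0.0453
along,normal 0.086 0.0607
along,normal 0.0754 0.1501
fence along,normal -0.1203 -0.0065
fence along,normal 0.1079 -0.0024
fence along,normal -0.0805 0.0006
fence along,normal 0.0974 -0.0001
```

Call:
{"op": "servo_tool", "data": {"offset": [[-0.004, 0, 0], [-0.004, -0.0015, 0], [-0.004, -0.002, 0], [-0.004, -0.002, 0], [-0.004, -0.002, 0], [-0.004, -0.002, 0], [-0.004, -0.002, 0], [-0.004, -0.002, 0], [-0.004, -0.002, 0], [-0.004, -0.002, 0], [-0.004, -0.002, 0]], "spin": [1, 1, 0, 0, 0, 0, 0, 0, 0, 0, 0]}}

```text
time: 8.85
position: [0.5885, -0.0595, 0.0066]
orientation: [[0.097, 0.995, 0.003], [0.995, -0.097, 0.003], [0.003, 0.002, -1.0]]
wrist_force: [5.9, 8.7, 1.3]
finger_gap: 0.0849
gripper_force: 4.5
```

```bash
python3 - <<'E'
from h import *
p,_=get_image("scene");s=state();o=s['orientation'];print(s['position'],"yang",np.degrees(np.arctan2(o[1][1],o[0][1])),s['wrist_force'])
cv2.imwrite("pics/s4.png",cv2.resize(p[150:270,190:360,::-1],None,fx=4,fy=4,interpolation=cv2.INTER_CUBIC))
E
```

```text
[ 0.58812863 -0.06013626  0.00663628] yang -5.573516537748229 [ 3.58129978  6.39749917 -0.33362385]
```

View pics/s4.png

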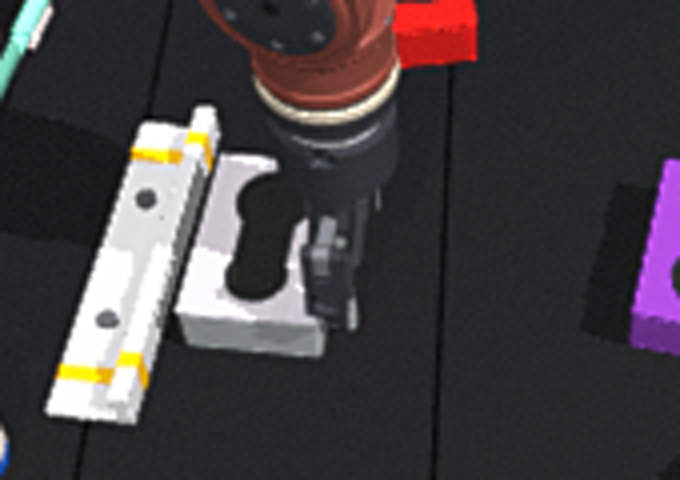

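It slid along nicely. The corners are now (222,155), (178,313) and (325,322).

```bash
python3 - <<'E'
from h import *
q=lambda u,v:[190+u/4-.4,150+v/4-.4]
b=ray("scene",[q(222,155),q(178,313),q(325,322)],.042)
F=np.array([.579,-.173]);u=np.array([.9947,-.103]);n=np.array([.103,.9947])
for x in b: print("along,normal",((x[:2]-F)@u).round(4),((x[:2]-F)@n).round(4))
E
```

```text
along,normal -0.0675 0.0123
along,normal 0.0623 0.0137
along,normal 0.0581 0.1071
```

The block is centred to about 4 mm, is parallel, and is about 13 mm off the fence. I push straight in.

Call:
{"op": "servo_tool", "data": {"offset": [[-0.003, 0, 0], [-0.003, 0, 0], [-0.002, 0, 0], [-0.002, 0, 0], [-0.001, 0, 0], [-0.001, 0, 0], [0, 0, 0]], "spin": [0.3, 0, 0, 0, 0, 0, 0]}}

```text
time: 9.6
position: [0.5866, -0.0708, 0.0066]
orientation: [[0.102, 0.995, 0.001], [0.995, -0.102, 0.003], [0.003, 0.001, -1.0]]
wrist_force: [1.6, 11.6, 3.1]
finger_gap: 0.085
gripper_force: 5.5
```

Call:
{"op": "servo_tool", "data": {"offset": [[-0.001, 0, 0], [-0.001, 0, 0], [0, 0, 0]], "spin": [0, 0, 0]}}

```text
time: 9.9
position: [0.5864, -0.0728, 0.0066]
orientation: [[0.102, 0.995, 0.001], [0.995, -0.102, 0.003], [0.003, 0.001, -1.0]]
wrist_force: [1.1, 11.4, 3.1]
finger_gap: 0.0849
gripper_force: 5.6
```

Still sliding at 11 N, with no rise from the fence yet. I continue in 1 mm steps.

Call:
{"op": "servo_tool", "data": {"offset": [[-0.001, 0, 0], [-0.001, 0, 0], [0, 0, 0]], "spin": [0, 0, 0]}}

```text
time: 10.2
position: [0.5862, -0.0747, 0.0066]
orientation: [[0.102, 0.995, 0.001], [0.995, -0.102, 0.003], [0.004, 0.001, -1.0]]
wrist_force: [1.4, 11.0, 2.5]
finger_gap: 0.0851
gripper_force: 5.7
```

Call:
{"op": "servo_tool", "data": {"offset": [[-0.001, 0, 0], [-0.001, 0, 0], [0, 0, 0]], "spin": [0, 0, 0]}}

```text
time: 10.5
position: [0.5859, -0.0767, 0.0066]
orientation: [[0.102, 0.995, 0.001], [0.995, -0.102, 0.004], [0.004, 0.001, -1.0]]
wrist_force: [0.3, 10.8, 2.5]
finger_gap: 0.085
gripper_force: 5.7
```

Call:
{"op": "servo_tool", "data": {"offset": [[-0.001, 0, 0], [-0.001, 0, 0], [0, 0, 0]], "spin": [0, 0, 0]}}

```text
time: 10.8
position: [0.5859, -0.0767, 0.0066]
orientation: [[0.101, 0.995, 0.002], [0.995, -0.101, 0.007], [0.007, 0.001, -1.0]]
wrist_force: [3.0, 20.9, 5.9]
finger_gap: 0.0856
gripper_force: 10.8
```

Call:
{"op": "servo_tool", "data": {"offset": [[-0.001, 0, 0], [0, 0, 0]], "spin": [0, 0]}}

```text
time: 11.0
position: [0.5859, -0.0767, 0.0066]
orientation: [[0.1, 0.995, 0.002], [0.995, -0.101, 0.009], [0.009, 0.001, -1.0]]
wrist_force: [4.1, 26.9, 6.4]
finger_gap: 0.0852
gripper_force: 13.4
```

Call:
{"op": "servo_tool", "data": {"offset": [[-0.001, 0, 0], [0, 0, 0]], "spin": [0, 0]}}

```text
time: 11.2
position: [0.5859, -0.0767, 0.0067]
orientation: [[0.1, 0.995, 0.002], [0.995, -0.1, 0.011], [0.011, 0.001, -1.0]]
wrist_force: [3.6, 31.4, 6.8]
finger_gap: 0.0849
gripper_force: 15.9
```

The block is seated: the TCP has stopped while the force rises to 31 N. I rock the pressure slightly to each end to make sure it is flush, then back off.

Call:
{"op": "servo_tool", "data": {"offset": [[0, 0, 0], [0, 0, 0], [0, 0, 0], [0, 0, 0], [0, 0, 0], [0, 0, 0], [0, 0, 0]], "spin": [1, 1, 0, -2, -2, 0, 2]}}

```text
time: 11.9
position: [0.5859, -0.0767, 0.0066]
orientation: [[0.101, 0.995, 0.002], [0.995, -0.101, 0.01], [0.01, 0.001, -1.0]]
wrist_force: [6.8, 27.3, 3.9]
finger_gap: 0.085
gripper_force: 15.0
```

Call:
{"op": "servo_tool", "data": {"offset": [[0.002, 0, 0], [0.004, 0, 0], [0.015, 0, 0], [0.02, 0, 0], [0.02, 0, 0], [0, 0, -0.04], [0, 0, -0.05], [0, 0, -0.05], [0.03, 0, -0.03], [0.04, 0, 0], [0.04, 0, 0], [0, 0, 0]], "spin": [0, 0, 0, 0, 0, 0, 0, 0, 0, 0, 0, 0]}}

```text
time: 13.1
position: [0.6029, 0.0918, 0.1765]
orientation: [[0.1, 0.995, 0.0], [0.995, -0.1, 0.001], [0.001, 0.0, -1.0]]
wrist_force: [0.4, -0.5, -1.4]
finger_gap: 0.0849
gripper_force: 0.0
```

```bash
python3 - <<'E'
from h import *
p,_=get_image("top");s=state();print(s['position'],s['wrist_force'],s['time'])
a=cv2.resize(p[120:300,280:480,::-1],None,fx=2,fy=2,interpolation=cv2.INTER_CUBIC)
q,_=get_image("scene")
b=cv2.resize(q[150:270,190:290,::-1],None,fx=3,fy=3,interpolation=cv2.INTER_CUBIC)
cv2.imwrite("pics/f.png",np.hstack([a,b]))
E
```

```text
[0.60283067 0.08980605 0.17623695] [ 0.08178971 -0.99286359 -0.02880613] 13.15
```

View pics/f.png

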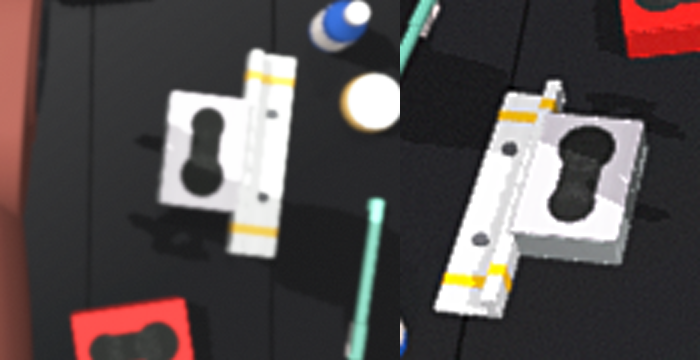

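The block lies flat against the fence. In the top crop it spans rows 92–210, with the stripes at rows 76 and 230, so it is clear of both. The hand is well away and the other things are where they were.

```bash
python3 -c "
from rig import *
print(close_job())"
```

```text
the job is handed in; nothing more can be done
None
```

The job is handed in at about 13 s on the robot's clock: the grey block lies flat along the fence between the two yellow stripes, the hand is clear, and nothing else in the final pictures had moved.

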